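# Eject a spent water-filter cartridge and trap it in its cradle

## Robot

A 6-joint arm with a two-finger parallel gripper is mounted at the origin on a cart in front of the work surface, level with it; the furniture and walls round the work are solid. World frame = base frame: x ahead of the robot, y to its left, z up, the work surface at z = 0. Lengths are in m, angles in degrees, forces in N, time in s.
With the tool pointing down it reaches from about 0.3 to 0.75 m from the base axis. Payload 8.5 kg.
Tool frame: the origin (TCP) lies midway between the tips of the shut fingers; the grasp point (between the pads) lies 19 mm behind it; z points along the fingers, y is the direction in which the jaws open and shut (so a half turn about z gives the same grasp; the last joint's range is limited). The gripper opens to 85 mm and grips with 20 to 120 N. Pads are 22 mm wide; open, the fingers measure 114 mm over their backs; the gripper's body (76 mm by 85 mm) begins 54 mm behind the grasp point. The pads swing forward as they close: fully open they stand 13 mm farther back than shut.
Start: joints at [56.992, 21.807, 74.336, -0, 83.858, -12.336], TCP at [0.194, 0.515, 0.231] pointing down, gripper open.
Joint ranges: [-178.18, 178.18], [-50.72, 133.34], [12.68, 142.11], [-81.47, 261.47], [9.98, 163.14], [-165.26, 165.26]. Speed limits (degrees/s): [136.94, 136.94, 180, 180, 180, 180].

## Interface

Orientations are given as a 3x3 rotation matrix whose columns are the frame's x, y, z axes.
In Python, from rig import status, eyes, env gives the robot as it stands. The module is installed in compiled form; this text tells all that it offers.
- The arm moves only by the tool play_rows, never from a script. Its argument "targets" is text: rows parted by semicolons, each of 5 numbers parted by spaces: the shift along the tool's x, y, z in m, then the turn about the tool's z in rad, then the closure, from 0 (fully open) to 1 (shut). A call has 1 to 5 rows; each row is the pose to reach, as a shift and turn from the pose commanded when the call began, along the tool's axes at that moment; what a row does not reach only later rows make up. A row lasts 1/10 s, in which the tool goes at most 50 mm and 8.59 degrees, less where a joint would pass 70% of its speed; a pose out of reach is approached as far as the arm can. A call with a gripper value outside its range is refused whole. The fingers move at their own pace and stop on an object; "force" is the grip in N (left out, the last holds). Time passes only in rows, so rows that repeat a pose let the fingers close. It gives the time, the measured TCP pose, the force and the opening at its end, in the units of the state.
- status.observe(): the state, without advancing time (a new reading comes with each control period).
- eyes.get_image(name): name is "scene" or "top"; returns a dict with "pixels" (480x640x3 uint8, red, green, blue), "range_z" (480x640 float32, m along the optical axis (not along the pixel's ray), 0 where there is no reading), "mtx" (3x3 intrinsics, pixels), "world_to_cam" (4x4, takes a point from world to camera coordinates). Camera axes: x right, y up, looking along -z (the intrinsics and any distortion apply to the point x, -y, -z); pixel columns grow to the right and rows downward; lengths in m; the calibration is good to about 2 mm. A picture is of the moment at which its call begins.
- env.close_job(): hands the job in, once; it reports no verdict.
The state is a dict: "time_s": time; "q": joint angles; "qvel": joint speeds; "joint_efforts": joint torques, N m; "position": TCP position; "tool_rot": TCP orientation; "ft_force": force on the tool from outside, world axes, zero at the start; "wrist_torque": the same for the moment, N m; "grip_width": finger opening in m.
Only numpy, scipy, OpenCV 4.12 (cv2) and the standard library are available. Lean on these libraries where they do the work, as an engineer would, in place of code of your own. Each camera call takes 0.05 s, during which the arm holds its last target.

## Task

The spent water-filter cartridge must come out of its filter station, and nothing but fingertips is needed: press the eject button beside the cap down with one finger while the other finger stands in the cradle in front of the cap, so that the cartridge pops off its seat and runs against that finger instead of sliding away down the cradle. Do not lift the cartridge, and do not disturb the new cartridge, the tin and the brass elbow standing by. Finish while holding: the program ends with the finger still stopping the popped cartridge, at rest in the cradle, so that a colleague can take it out.

Things in the scene. Friction and masses are not known exactly. Their poses are not given: they have to be found in the camera images.
- filter_station: Fixed counter-top water-filter station, light grey, 285 x 104 mm base; low open end to its -x, head with two brass ports at +x, 190 mm tall, 140 mm uphill of the button. Origin on the counter below the front of the seated cartridge's collar; x horizontal, uphill; y left; z up. The eject button is on the +y side. The cartridge's top is 118 mm over the counter at the collar.
- cradle: The station's steel V trough (flanks rise 30 degrees to y = +-0.033, z = 0.018), falling 20 degrees to its open low end. Origin on the V's bottom line, 66 mm over the counter; x uphill along the trough, y left, z square to the slope. Runs from x = -0.108 (low end) to 0.150; the head covers x over 0.104. The cartridge's axis lies at y = 0, z = 0.029.
- cartridge: Spent filter cartridge lying in the cradle: loose slippery cylinder, 151 mm long, 0.3 to 0.5 kg: dark cap 38 mm across, 16 mm long, to the low end; dark collar 50 mm across behind it, white body 39 mm. Origin on its axis at the collar's front; x level and uphill, z up. Once unlatched a 7 N spring kicks it 16 mm out, then it slides off by its weight: 50 mm in 0.15 to 0.25 s.
- cap_face (a point): Middle of the cap's flat front end (33 mm across), on the cartridge's axis. In the cradle's frame x = -0.016, z = 0.029 when seated; x falls as it comes out. Resting on a finger the cartridge pushes downhill with about 0.4 to 1.5 N (more while the kicker still acts).
- tail_collar (a point): Middle of the tail collar, on the cartridge's axis, 127 mm behind cap_face, inside the head.
- eject_button (a joint): Travel of the eject button, m: 0 up, 0.010 fully down. It sinks square to the cradle's slope against a spring, 2.5 N to start and 6 N at the bottom; the latch tooth in front of the cartridge's collar lets go at about 0.006. It springs up when released.
- button_top (a point): Middle of the eject button's ribbed top (27 mm along the slope, 30 mm across), a dark key on a pod (pod top z = 0.018). In the cradle's frame x = -0.040, y = 0.0485, z = 0.030: 24 mm downhill of the cap's face, so two fingers 40 to 60 mm apart across the cradle stand one on the button, one in front of the cap; with the button down that one is still 10 mm clear of the flanks.
- pipe_end (a point): Upper end of the fixed grey water pipe, 20 mm thick, that leans against the work from the floor, left of the station: it stands 375 mm over the counter, and from here the pipe runs down toward the robot and slightly left, 65 degrees steep, crossing the counter's height 170 mm nearer the robot and 35 mm further left. Pass over its end or stay right of it.
- new_cartridge: New cartridge of the same shape standing upright on its cap, 151 mm tall, 50 mm across, loose, to the right of the station. Leave alone. Origin at its foot.
- flux_tin: Round tin with a slip lid, 62 mm across, 34 mm high, loose, left of the station. Leave alone. Origin at its foot.
- brass_elbow: Brass pipe elbow, 37 x 37 x 26 mm, loose, left of the station. Leave alone. Origin under its middle.

How it is judged:
By the outcome, as a careful person would: the job done as asked, in the order asked, and still so for the second after the job is handed in, while the arm keeps its last pose, push and grip.
It also fails if it takes over 32 s, if anything falls off the work surface, if the arm or the gripper's body presses on something with over 40 N, if the wrist force passes 120 N, or if a joint passes its speed limit or range.

## Working session

There is one attempt and no reset: what is moved stays moved. The work goes in short steps, Python scripts to look and compute and a tool call to move; the robot and the scene stay as the last step left them, time stands still between calls to the robot, and variables do not carry over. Pictures are saved under pics/ and viewed, and the job is handed in when it is done.

Besides the shell and the picture viewer there is one more tool, called after "Request:" as name(argument=value, ...) on one line, values as JSON. play_rows: Moves the arm, as the interface text tells. Its arguments: {"type":"object","properties":{"targets":{"type":"string"},"force":{"type":"number"}},"required":["targets"]}

```bash
mkdir -p pics
cat > h.py <<'E'
import numpy as np, cv2
from rig import status, eyes, env
def shot(n,tag):
    d=eyes.get_image(n); cv2.imwrite(f'pics/{tag}.png',d['pixels'][:,:,::-1]); np.savez(f'{tag}.npz',**d); return d
def pt(d,u,v,z=None):
    K=d['mtx'];T=np.linalg.inv(d['world_to_cam']);r=d['range_z'][int(v),int(u)] if z is None else z
    x=(u-K[0,2])/K[0,0];y=(v-K[1,2])/K[1,1]
    return (T@np.array([x*r,-y*r,-r,1]))[:3]
def cloud(d):
    K=d['mtx'];T=np.linalg.inv(d['world_to_cam']);r=d['range_z'];v,u=np.mgrid[:480,:640]
    P=np.stack([(u-K[0,2])/K[0,0]*r,-(v-K[1,2])/K[1,1]*r,-r,np.ones_like(r)],-1)
    return (P@T.T)[...,:3]
def proj(d,p):
    K=d['mtx'];c=d['world_to_cam']@np.r_[p,1];return K[0,0]*c[0]/-c[2]+K[0,2],K[1,1]*-c[1]/-c[2]+K[1,2]
E
python3 - <<'E'
from h import *
s=status.observe()
for k,v in s.items(): print(k,np.round(v,4).tolist())
for n in('scene','top'):
    d=shot(n,n+'0'); print(n,d['mtx'],d['world_to_cam'].round(3),d.keys())
E
```

```text
time_s 0.0
q [56.99, 21.8436, 74.3844, -0.0015, 83.8596, -12.3356]
qvel [-0.0609, -0.0048, 0.0445, 0.1083, 0.084, 0.09]
joint_efforts [0.0005, -44.8443, -23.1286, -0.0001, 0.0046, -0.0]
position [0.194, 0.5143, 0.2307]
tool_rot [[-0.9356, 0.3531, -0.0008], [0.3531, 0.9356, -0.0013], [0.0003, -0.0015, -1.0]]
ft_force [-0.5847, -0.3551, 0.1871]
wrist_torque [-0.0068, 0.0235, -0.0196]
grip_width 0.0855
scene [[541.17809098   0.         312.11556675]
 [  0.         541.17809098 246.52655558]
 [  0.           0.           1.        ]] [[-0.714 -0.7    0.003  0.376]
 [ 0.535 -0.544  0.646 -0.492]
 [-0.451  0.463  0.763 -0.785]
 [ 0.     0.     0.     1.   ]] dict_keys(['pixels', 'range_z', 'mtx', 'world_to_cam'])
top [[462.04828015   0.         321.31164047]
 [  0.         462.04828015 233.18324408]
 [  0.           0.           1.        ]] [[ 0.012 -1.     0.019 -0.068]
 [ 0.981  0.015  0.191 -0.605]
 [-0.191  0.017  0.981 -1.066]
 [ 0.     0.     0.     1.   ]] dict_keys(['pixels', 'range_z', 'mtx', 'world_to_cam'])
```

View pics/scene0.png

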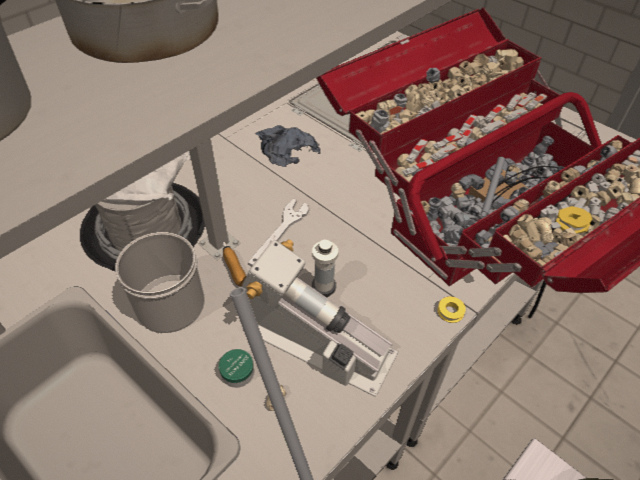

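View pics/top0.png

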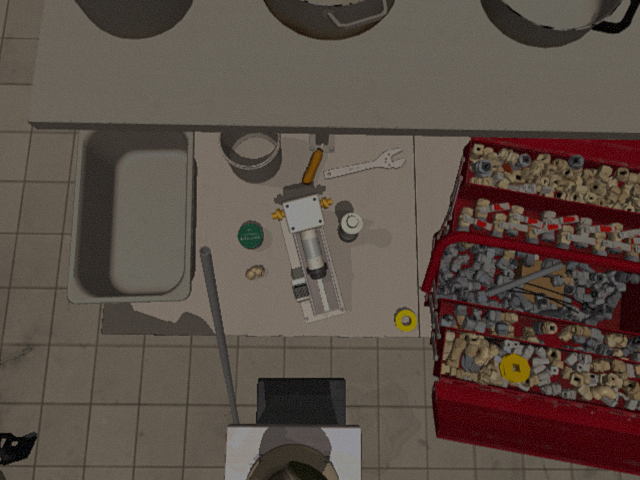

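Run:
```python
import cv2,numpy as np
a=cv2.imread('pics/top0.png')[170:340,190:370];cv2.imwrite('pics/tz.png',cv2.resize(a,None,fx=3.5,fy=3.5,interpolation=cv2.INTER_CUBIC))
a=cv2.imread('pics/scene0.png')[220:420,200:420];cv2.imwrite('pics/sz.png',cv2.resize(a,None,fx=3,fy=3,interpolation=cv2.INTER_CUBIC)[:600])
```

```text
(no output)
```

View pics/tz.png

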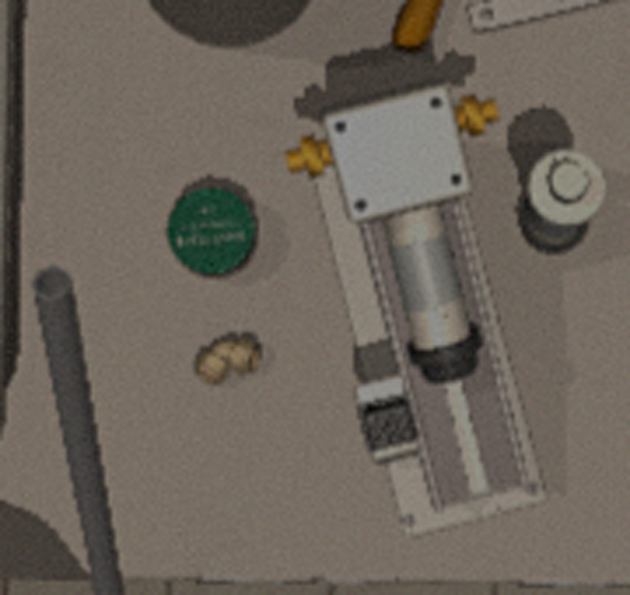

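View pics/sz.png

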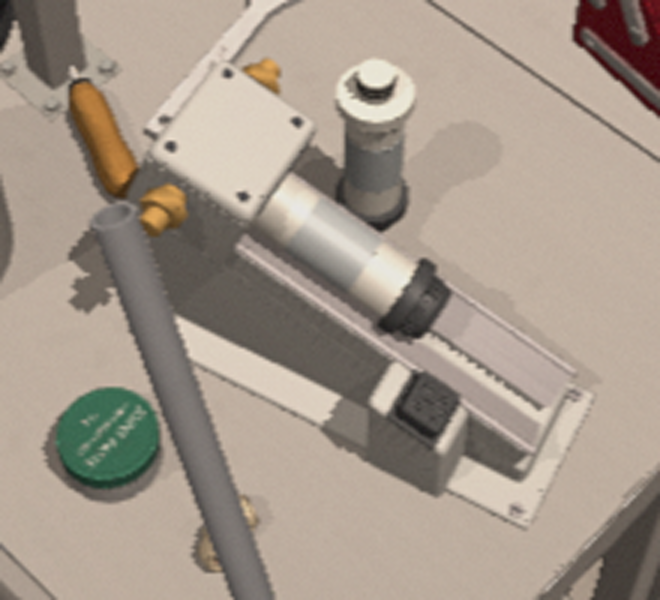

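Run:
```python
from h import *
T=dict(np.load('top0.npz'));S=dict(np.load('scene0.npz'))
def mask(d,u0,u1,v0,v1,thr):
    g=d['pixels'].max(2).astype(int);m=np.zeros(g.shape,bool);m[v0:v1,u0:u1]=g[v0:v1,u0:u1]<thr;return m
for n,d,w in(('top',T,(291,312,282,301)),('scene',S,(331,354,342,368))):
    C=cloud(d);u0,u1,v0,v1=w
    g=d['pixels'].max(2)[v0:v1,u0:u1]; print(n,g[::2,::2])
    for thr in(60,80):
        m=mask(d,*w,thr)&(C[...,2]>.06)&(C[...,2]<.09);print(thr,m.sum(),C[m].mean(0) if m.sum() else '')
        lab=cv2.minAreaRect(np.argwhere(m)[:,::-1].astype(np.float32)) if m.sum() else 0;print(lab)
        if m.sum():
            p=C[m];print(lab and pt(d,*lab[0]), p.min(0),p.max(0), np.linalg.svd(p-p.mean(0))[2][2])
    # head plate
    m=(C[...,2]>.183)&(C[...,2]<.197)&(C[...,0]>.4)&(C[...,0]<.9)&(abs(C[...,1])<.2)
    n_,l,st,ce=cv2.connectedComponentsWithStats(m.astype(np.uint8));k=1+st[1:,4].argmax();p=C[l==k]
    r=cv2.minAreaRect(p[:,:2].astype(np.float32));print('head',st[k],r,p[:,2].mean())
    # pipe
    print('pipe')
C=cloud(T)
for v in range(246,340,8):
    print(v,[C[v,u].round(3).tolist() for u in (205+int((v-250)*.18),)])
C=cloud(T);print('shelf',C[100,300],C[125,300],C[60,300])
```

```text
top [[101 146 146 143 146 129 130  85 109 101 104]
 [111 132 123  78  78  68  44  39  98  98 107]
 [112  77  11  18  28  35  58  62  84  87 106]
 [120  65  52  63  73  57  71  63  58  98  97]
 [120  75  77  59  75  59  57  76  38 110  98]
 [121  72  47  66  48  66  53  55  49 101  97]
 [119 113  38  68  78  48  57  64  55  82  83]
 [121 116  62  64  78  47  71  95  99 111 103]
 [126 121  79  81 110 145 142 131 111  91 117]
 [123 120 115 134 119 101  77  82 105 105 123]]
60 83 [ 0.46710409 -0.0131269   0.07727461]
((300.5600280761719, 290.08001708984375), (11.98532485961914, 13.953065872192383), 79.69515228271484)
[ 0.46588317 -0.01269656  0.08141298] [ 0.45013821 -0.03008091  0.06375966] [0.48095188 0.00309887 0.08515315] [ 0.0281488  -0.08448705  0.9960269 ]
80 191 [ 0.46602237 -0.0118718   0.07738196]
((300.2647399902344, 290.0588684082031), (13.339459419250488, 15.037208557128906), 75.96376037597656)
[ 0.46592357 -0.01200889  0.08140914] [ 0.44835562 -0.0301365   0.06375966] [0.48329835 0.0078011  0.08721148] [-0.02145749  0.05551473  0.99822727]
head [282 194  39  21 384] ((0.645
[... 1291 characters left out ...]
75681  0.06123015] [0.48350668 0.01013327 0.08647798] [ 0.12806655 -0.30815974 -0.9426752 ]
head [250 240  38  38 607] ((0.6441640853881836, -0.010627888143062592), (0.03273956477642059, 0.08000889420509338), 16.663476943969727) 0.1876095722721534
pipe
246 [[0.52, 0.146, 0.37]]
254 [[0.508, 0.15, 0.352]]
262 [[0.493, 0.144, 0.357]]
270 [[0.482, 0.147, 0.333]]
278 [[0.47, 0.148, 0.308]]
286 [[0.458, 0.153, 0.277]]
294 [[0.444, 0.156, 0.25]]
302 [[0.43, 0.157, 0.221]]
310 [[0.415, 0.16, 0.19]]
318 [[0.399, 0.163, 0.155]]
326 [[0.382, 0.167, 0.117]]
334 [[0.364, 0.171, 0.072]]
shelf [ 0.74672748 -0.01568343  0.4659091 ] [ 0.70370301 -0.01653597  0.46508658] [ 0.81967812 -0.01413921  0.4635069 ]
```

Run:
```python
from h import *
T=dict(np.load('top0.npz'));S=dict(np.load('scene0.npz'))
def ray(d,u,v,h):
    a=pt(d,u,v,.5);b=pt(d,u,v,1.);return a+(b-a)*(h-a[2])/(b[2]-a[2])
t=lambda x,y:(x/3.5+190-.36,y/3.5+170-.36)
s=lambda x,y:(x/3+200-.33,y/3+220-.33)
print('btn',ray(T,*t(388,423),.0805),ray(S,*s(428,404),.0805))
def ang(p):return np.degrees(np.arctan2(p[1],p[0]))
def az(a,b,d,f,h):return ang(ray(d,*f(*b),h)-ray(d,*f(*a),h))
print('base low',az((540,495),(410,528),T,t,.004)-90)
print('base low S',az((590,398),(525,522),S,s,.004)-90)
print('screws',az((360,204),(340,126),T,t,.187),az((456,180),(435,102),T,t,.187),az((435,102),(340,126),T,t,.187)-90)
print('screwsS',az((240,196),(172,147),S,s,.187),az((295,122),(228,73),S,s,.187))
print('base corners',ray(T,*t(540,495),.004),ray(T,*t(410,528),.004),ray(S,*s(590,398),.004),ray(S,*s(525,522),.004))
C=cloud(T)
# cylinder body: top ridge points
m=(C[...,2]>.085)&(C[...,2]<.16)&(C[...,0]>.47)&(C[...,0]<.60)&(abs(C[...,1]+.05)<.06)
p=C[m];print(len(p));
for x in np.arange(.47,.6,.01):
    q=p[(p[:,0]>=x)&(p[:,0]<x+.01)]
    if len(q):print(round(x,2),len(q),q.min(0).round(3),q.max(0).round(3))
# pipe end
print(ray(T,*t(52,283),.375),ray(S,*s(115,217),.375))
```

```text
btn [ 0.46497852 -0.01254573  0.0805    ] [ 0.46339152 -0.0098851   0.0805    ]
base low 14.696348655146792
base low S 14.874036681124807
screws 15.396755636913078 15.43878637318422 15.589984801042803
screwsS 3.750914685758613 1.761048123797643
base corners [ 0.42093006 -0.11902434  0.004     ] [ 0.39692076 -0.02748255  0.004     ] [ 0.41929226 -0.1186009   0.004     ] [ 0.3946436  -0.02579519  0.004     ]
1234
0.47 2 [ 0.47  -0.023  0.085] [0.471 0.    0.086]
0.49 63 [ 0.49  -0.069  0.089] [ 0.5   -0.034  0.112]
0.5 92 [ 0.5   -0.071  0.091] [ 0.51  -0.027  0.119]
0.51 86 [ 0.51  -0.073  0.085] [ 0.52  -0.015  0.121]
0.52 102 [ 0.52  -0.078  0.086] [ 0.53  -0.013  0.122]
0.53 117 [ 0.53  -0.076  0.086] [ 0.54  -0.008  0.127]
0.54 132 [ 0.54  -0.076  0.085] [ 0.55  -0.005  0.128]
0.55 138 [ 0.55  -0.073  0.087] [ 0.56  -0.003  0.134]
0.56 132 [ 0.56  -0.071  0.09 ] [ 0.57  -0.001  0.138]
0.57 137 [ 0.57  -0.068  0.094] [0.58  0.002 0.141]
0.58 139 [ 0.58  -0.063  0.086] [0.59  0.005 0.16 ]
0.59 94 [ 0.59  -0.063  0.101] [0.6   0.007 0.159]
[0.51096086 0.14571219 0.375     ] [0.51164251 0.146409   0.375     ]
```

Request:
play_rows(targets="0 0 -0.05 -0.14 0.6; 0 0 -0.10 -0.28 0.6; 0 0 -0.15 -0.42 0.6; 0 0 -0.2 -0.56 0.6; 0 0 -0.2 -0.62 0.6", force=40)

```text
time_s: 0.6
position: [0.1943, 0.515, 0.438]
tool_rot: [[-0.965, -0.261, 0.007], [-0.261, 0.965, 0.01], [-0.009, 0.008, -1.0]]
ft_force: [0.6, -0.0, 0.2]
grip_width: 0.0344
```

Request:
play_rows(targets="-0.009 -0.048 0 0 0.6; -0.018 -0.096 0 0 0.6; -0.027 -0.144 0 0 0.6; -0.036 -0.192 0 0 0.6; -0.045 -0.240 0 0 0.6")

```text
time_s: 1.1
position: [0.2993, 0.2923, 0.4311]
tool_rot: [[-0.966, -0.257, -0.0], [-0.257, 0.966, -0.0], [0.0, -0.0, -1.0]]
ft_force: [1.1, 0.9, -0.1]
grip_width: 0.0341
```

Request:
play_rows(targets="-0.009 -0.048 0 0 0.6; -0.018 -0.096 0 0 0.6; -0.027 -0.144 0 0 0.6; -0.036 -0.192 0 0 0.6; -0.045 -0.240 0 0 0.6")

```text
time_s: 1.6
position: [0.4044, 0.0717, 0.4312]
tool_rot: [[-0.967, -0.256, -0.0], [-0.256, 0.967, 0.0], [0.0, 0.0, -1.0]]
ft_force: [0.9, 0.9, -0.4]
grip_width: 0.0343
```

Request:
play_rows(targets="-0.009 -0.048 0 0 0.6; -0.018 -0.096 0 0 0.6; -0.023 -0.120 0 0 0.6; -0.023 -0.12 0 0 0.6; -0.023 -0.12 0 0 0.6")

```text
time_s: 2.1
position: [0.4571, -0.0364, 0.431]
tool_rot: [[-0.967, -0.256, -0.001], [-0.256, 0.967, 0.001], [0.001, 0.001, -1.0]]
ft_force: [-0.3, 0.1, 0.1]
grip_width: 0.0343
```

Request:
play_rows(targets="0 0 0.05 0 0.6; 0 0 0.1 0 0.6; 0 0 0.15 0 0.6; 0 0 0.20 0 0.6; 0 0 0.25 0 0.6")

```text
time_s: 2.6
position: [0.4565, -0.0348, 0.1803]
tool_rot: [[-0.966, -0.258, 0.002], [-0.258, 0.966, -0.0], [-0.002, -0.001, -1.0]]
ft_force: [1.1, -0.7, -1.0]
grip_width: 0.0343
```

Request:
play_rows(targets="-0.003 0 0.03 0 0.6; -0.003 0 0.05 0 0.6; -0.003 0 0.05 0 0.6; -0.003 0 0.05 0 0.6")

```text
time_s: 3.0
position: [0.4602, -0.0349, 0.1323]
tool_rot: [[-0.966, -0.258, 0.001], [-0.258, 0.966, -0.0], [-0.001, -0.0, -1.0]]
ft_force: [0.5, 0.4, 0.2]
grip_width: 0.0344
```

Run:
```python
from h import *
s=status.observe();print(s['position'],s['ft_force'],s['q'])
for n in('scene','top'):
    d=shot(n,n+'1')
a=cv2.imread('pics/top1.png')[220:330,250:380];cv2.imwrite('pics/tz1.png',cv2.resize(a,None,fx=5,fy=5,interpolation=cv2.INTER_CUBIC))
a=cv2.imread('pics/scene1.png')[260:410,270:420];cv2.imwrite('pics/sz1.png',cv2.resize(a,None,fx=4,fy=4,interpolation=cv2.INTER_CUBIC))
```

```text
[ 0.46023069 -0.03489989  0.13231042] [0.48327219 0.38350087 0.16996454] [-1.90883883e+01  1.92303212e+01  9.69958234e+01  6.61461126e-03
  6.37148352e+01 -1.24017060e+02]
```

View pics/tz1.png

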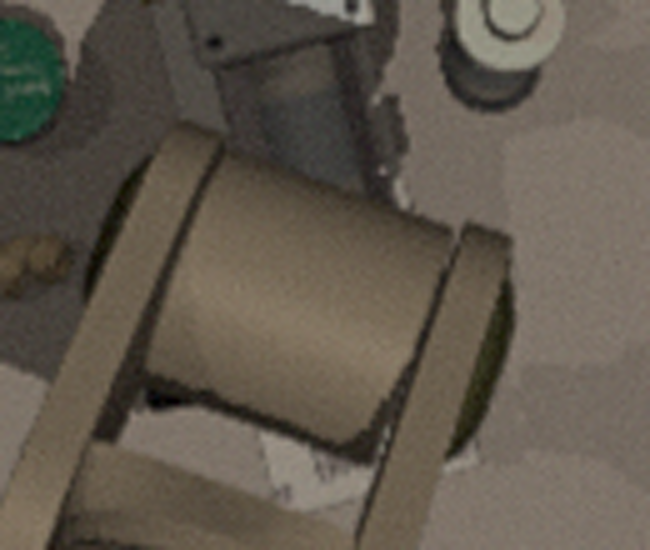

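View pics/sz1.png

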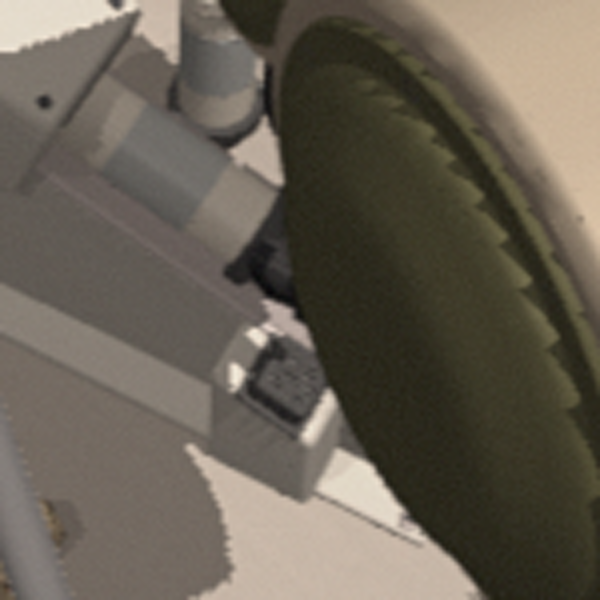

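Request:
play_rows(targets="0 -0.002 0.015 0 0.6; 0 -0.002 0.03 0 0.6; 0 -0.002 0.04 0 0.6; 0 -0.002 0.044 0 0.6; 0 -0.002 0.044 0 0.6")

```text
time_s: 3.6
position: [0.4607, -0.0376, 0.0875]
tool_rot: [[-0.967, -0.256, 0.0], [-0.256, 0.967, -0.0], [-0.0, -0.0, -1.0]]
ft_force: [0.0, 0.0, 0.4]
grip_width: 0.0341
```

Run:
```python
from h import *
s=status.observe();print(s['position'],s['ft_force'],s['wrist_torque'])
d=shot('scene','scene2')
a=cv2.imread('pics/scene2.png')[260:410,270:420];cv2.imwrite('pics/sz2.png',cv2.resize(a,None,fx=4,fy=4,interpolation=cv2.INTER_CUBIC))
```

```text
[ 0.4606876  -0.03757305  0.08754045] [0.03541124 0.04700771 0.4129567 ] [-0.02565955  0.0287236   0.00383491]
```

View pics/sz2.png

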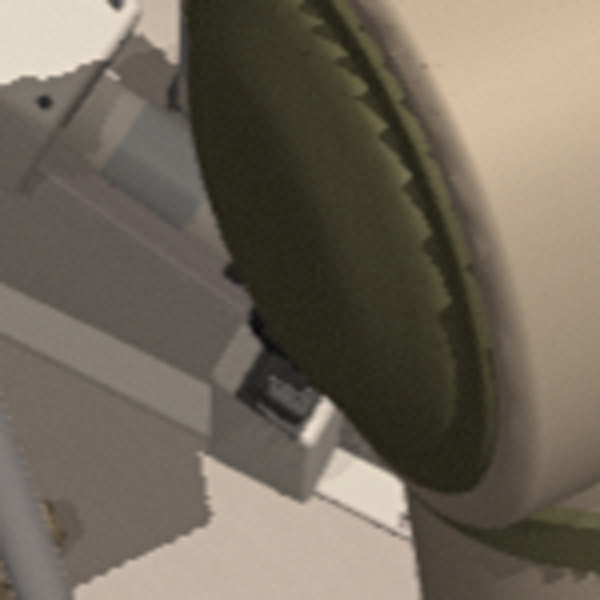

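Request:
play_rows(targets="0 0 0.002 0 0.6; 0 0 0.004 0 0.6; 0 0 0.006 0 0.6; 0 0 0.007 0 0.6; 0 0 0.007 0 0.6")

```text
time_s: 4.15
position: [0.4605, -0.0376, 0.0802]
tool_rot: [[-0.967, -0.256, -0.0], [-0.256, 0.967, 0.0], [0.0, 0.0, -1.0]]
ft_force: [0.0, -0.1, -0.2]
grip_width: 0.034
```

Request:
play_rows(targets="0 0 0.001 0 0.6; 0 0 0.002 0 0.6; 0 0 0.003 0 0.6; 0 0 0.003 0 0.6")

```text
time_s: 4.55
position: [0.4607, -0.0376, 0.0774]
tool_rot: [[-0.967, -0.256, 0.0], [-0.256, 0.967, -0.0], [-0.0, -0.0, -1.0]]
ft_force: [-0.8, -0.3, 3.1]
grip_width: 0.0343
```

Run:
```python
from h import *
s=status.observe();R=s['tool_rot'];print(s['ft_force'],s['wrist_torque'],R.T@s['ft_force'],R.T@s['wrist_torque'])
```

```text
[-0.7502201  -0.32353961  3.05922614] [ 0.03019987 -0.01271591 -0.03446432] [ 0.80730295 -0.12116651 -3.05940407] [-0.02592307 -0.02002346  0.03447567]
```

Request:
play_rows(targets="0 0 0.001 0 0.6; 0 0 0.002 0 0.6; 0 0 0.003 0 0.6; 0 0 0.003 0 0.6")

```text
time_s: 4.95
position: [0.4606, -0.0376, 0.0742]
tool_rot: [[-0.967, -0.256, -0.0], [-0.256, 0.967, -0.0], [0.0, -0.0, -1.0]]
ft_force: [0.5, -0.3, 3.4]
grip_width: 0.0341
```

Run:
```python
from h import *
s=status.observe();R=s['tool_rot'];print(s['ft_force'],s['wrist_torque'],R.T@s['ft_force'],R.T@s['wrist_torque'])
```

```text
[ 0.49844874 -0.26320121  3.44584354] [-0.00030357  0.03585189  0.02113371] [-0.41405982 -0.38228583 -3.44586357] [-0.00889479  0.03473119 -0.02113553]
```

Request:
play_rows(targets="0 0 0.001 0 0.6; 0 0 0.002 0 0.6; 0 0 0.003 0 0.6; 0 0 0.003 0 0.6")

```text
time_s: 5.35
position: [0.4601, -0.0375, 0.0712]
tool_rot: [[-0.967, -0.256, -0.001], [-0.256, 0.967, 0.0], [0.001, 0.0, -1.0]]
ft_force: [-2.7, -0.3, 5.0]
grip_width: 0.0341
```

Request:
play_rows(targets="0 0 0.001 0 0.6; 0 0 0.0015 0 0.6; 0 0 0.0015 0 0.6; 0 0 0.0015 0 0.6")

```text
time_s: 5.75
position: [0.4602, -0.0375, 0.0698]
tool_rot: [[-0.967, -0.256, -0.001], [-0.256, 0.967, 0.0], [0.001, 0.0, -1.0]]
ft_force: [-4.5, -0.7, 6.2]
grip_width: 0.0338
```

Run:
```python
from h import *
s=status.observe();R=s['tool_rot'];print(s['position'],s['ft_force'],s['wrist_torque'],R.T@s['ft_force'],R.T@s['wrist_torque'])
d=shot('scene','scene3')
a=cv2.imread('pics/scene3.png')[260:410,270:420];cv2.imwrite('pics/sz3.png',cv2.resize(a,None,fx=4,fy=4,interpolation=cv2.INTER_CUBIC))
d=shot('top','top3')
a=cv2.imread('pics/top3.png')[220:330,250:380];cv2.imwrite('pics/tz3.png',cv2.resize(a,None,fx=5,fy=5,interpolation=cv2.INTER_CUBIC))
```

```text
[ 0.46018969 -0.03751554  0.06978637] [-4.54555518 -0.68279625  6.21102819] [ 0.02306596  0.52498196 -0.04181663] [ 4.57338562  0.50719102 -6.20741935] [-0.15687651  0.50152064  0.04187531]
```

View pics/sz3.png

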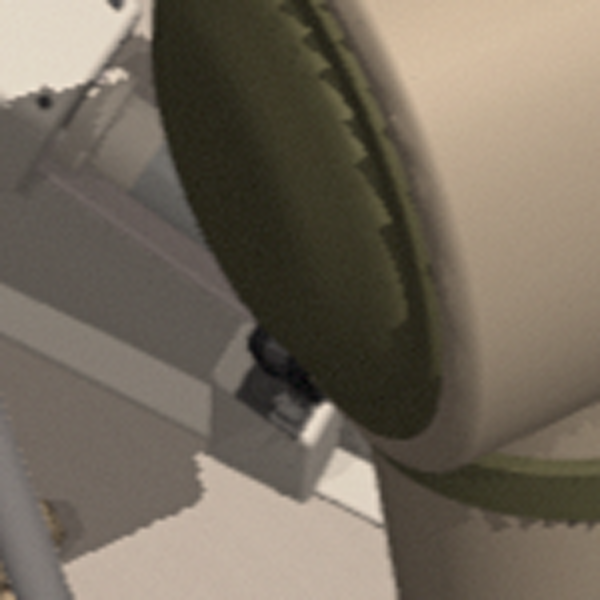

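View pics/tz3.png

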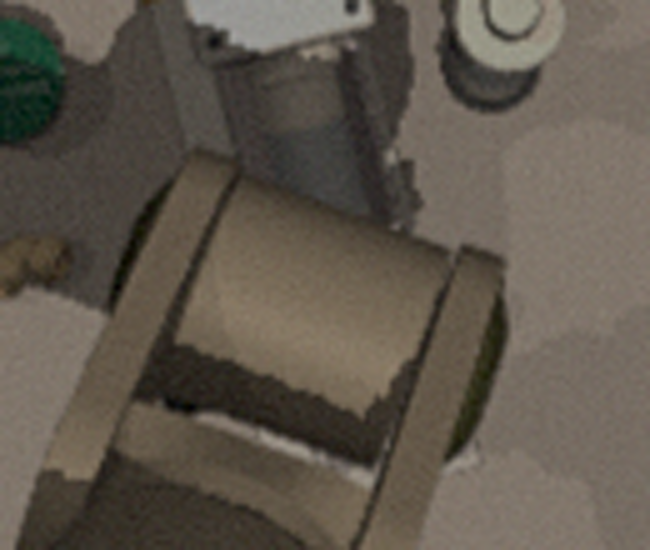

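Run:
```python
from h import *
a=dict(np.load('top1.npz'));b=dict(np.load('top3.npz'));a0=dict(np.load('top0.npz'))
B=np.array([.4642,-.0112]);xd=np.array([.9659,.2588]);yd=np.array([-.2588,.9659])
O=B+.0479*xd-.0485*yd
for n,d in(('t0',a0),('t1',a),('t3',b)):
    r=[]
    for X in np.arange(.02,.10,.004): # station x, on cylinder top (body r .0195 => z cradle .0485)
        xc=(X+.0485*.342)/.9397; z=.066+xc*.342+.0485*.9397
        q=O+X*xd; u,v=proj(d,np.r_[q,z]); p=d['pixels'][int(round(v))-0:int(round(v))+1,int(round(u))-1:int(round(u))+2].reshape(-1,3).mean(0)
        r.append((round(xc*1000),int(p[0]),int(p[0]-p[2])))
    print(n,r)
```

```text
t0 [(39, 138, 7), (43, 136, 10), (47, 139, 10), (52, 138, 10), (56, 138, 9), (60, 138, 7), (64, 139, 11), (69, 139, 9), (73, 137, 7), (77, 133, 7), (82, 142, 9), (86, 141, 12), (90, 142, 19), (94, 143, 22), (99, 109, 15), (103, 128, 14), (107, 143, 4), (111, 141, 5), (116, 142, 5), (120, 142, 5)]
t1 [(39, 61, 4), (43, 66, 5), (47, 65, 2), (52, 64, 2), (56, 67, 4), (60, 68, 5), (64, 66, 3), (69, 63, 3), (73, 65, 3), (77, 68, 5), (82, 81, 14), (86, 81, 14), (90, 73, 14), (94, 71, 11), (99, 50, 8), (103, 61, 7), (107, 71, 10), (111, 75, 12), (116, 73, 7), (120, 70, 10)]
t3 [(39, 67, 3), (43, 66, 3), (47, 68, 4), (52, 66, 3), (56, 66, 6), (60, 66, 3), (64, 84, 13), (69, 85, 14), (73, 84, 16), (77, 82, 13), (82, 83, 12), (86, 77, 13), (90, 83, 12), (94, 77, 13), (99, 64, 9), (103, 139, 13), (107, 152, 6), (111, 150, 5), (116, 150, 5), (120, 151, 5)]
```

Request:
play_rows(targets="0 0 0 0 0.6; 0 0 0 0 0.6; 0 0 0 0 0.6; 0 0 0 0 0.6; 0 0 0 0 0.6")

```text
time_s: 6.35
position: [0.4602, -0.0375, 0.0698]
tool_rot: [[-0.967, -0.256, -0.001], [-0.256, 0.967, 0.0], [0.001, 0.0, -1.0]]
ft_force: [-2.0, -0.9, 5.9]
grip_width: 0.0342
```

Run:
```python
from h import *
s=status.observe();R=s['tool_rot'];print(s['position'],s['qvel'].round(2),R.T@s['ft_force'],R.T@s['wrist_torque'])
```

```text
[ 0.46017576 -0.03751325  0.06976377] [-0.06  0.04 -0.07 -0.1  -0.02 -0.03] [ 2.13697905 -0.36023771 -5.92164949] [-0.08111361  0.40651655  0.05449142]
```

Run:
```python
from h import *
d=shot('top','top4');b=dict(np.load('top3.npz'));a0=dict(np.load('top0.npz'))
B=np.array([.4642,-.0112]);xd=np.array([.9659,.2588]);yd=np.array([-.2588,.9659]);O=B+.0479*xd-.0485*yd
for dd in(b,d):
    print([(X,int(dd['pixels'][int(round(v)),int(round(u))][0])) for X in range(50,80,2) for u,v in [proj(dd,np.r_[O+(X/1e3*.9397-.0485*.342)*xd,.066+X/1e3*.342+.0485*.9397])]])
# bystanders
for w in((230,330,260,260),(330,205,370,245),(235,215,270,283)):
    u0,v0,u1,v1=w
cv2.imwrite('pics/cmp.png',np.vstack([x['pixels'][190:290,220:380,::-1] for x in(a0,d)]).repeat(3,0).repeat(3,1))
```

```text
[(50, 65), (52, 65), (54, 70), (56, 66), (58, 69), (60, 64), (62, 80), (64, 88), (66, 88), (68, 85), (70, 83), (72, 85), (74, 86), (76, 81), (78, 80)]
[(50, 65), (52, 65), (54, 69), (56, 71), (58, 63), (60, 65), (62, 80), (64, 88), (66, 88), (68, 78), (70, 87), (72, 83), (74, 82), (76, 79), (78, 82)]
```

View pics/cmp.png

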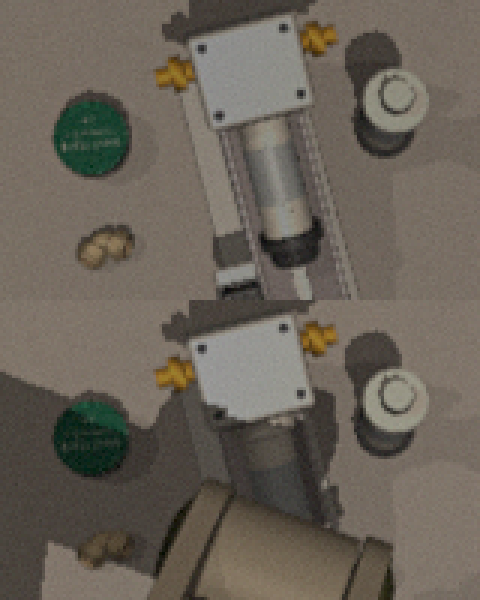

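The comparison shows the cartridge's grey band about 17 mm further downhill than at the start. It has not moved between the last two pictures. The tin, the elbow and the new cartridge are where they were.

```bash
python3 -c "
from h import *
print(env.close_job())"
```

```text
the job is handed in; nothing more can be done
None
```

I handed in the job with the cartridge popped off its seat and resting against the finger in the cradle. The other finger still holds the eject button down. The robot's clock stood at about 6.4 s of the 32 s allowed.

**How it was done:** I crossed over the pipe end with the fingertips at z = 0.43 m and the gripper opening set to 34 mm. I then came straight down with one finger over the button and the other in the trough. First contact was at TCP z of about 0.078 m, and I pressed in small steps to 0.070 m.

**Last checks:**
- **Cartridge:** its label band moved about 17 mm downhill in the top view. It sat at the same place in two pictures 0.6 s apart.
- **Forces:** the wrist read about 6 N upward. The downhill push was 2.1 to 4.6 N in two readings, with roughly 1 N of noise. The button's slope accounts for about 2 N of that, so the cartridge's own push is not pinned down. I could not tell from it whether the kicker still acts.
- **Other items:** the tin, the elbow and the new cartridge looked unmoved in the top view.

**Not confirmed:** the gripper hid both fingertips and most of the button from both cameras. That the fingers are where they should be rests on the position, force and band readings, not on a direct view. The two cameras also placed the button 2 to 3 mm apart, and I used the average.

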